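# Switch off the filter and open its push-and-turn priming cap

## Task

Switch the filter pump off by pushing the red toggle on the grey power strip box all the way over to its far side, away from the robot. Then open the blue priming cap on the black canister filter lid: press it down against its spring, twist it anticlockwise (seen from above) while it is down until it comes free, and lift it off. Finish while still gripping the cap, held still and level about 10 cm straight above its port, and leave the jar, the clip and the food tub as they stand.

Things in the scene. Friction and masses are not known exactly. Their poses are not given: they have to be found in the camera images.
- strip: Grey plastic power strip box, fixed to the shelf, 90 x 240 x 50 mm (x, y, z) with a round white socket outlet at each end of its top (centres 85 mm from the middle) and a red toggle in the middle. Origin: centre of its underside; x points across the box, roughly away from the robot (yaw within 0.4 rad); y runs along its length.
- toggle_tip (a point): Tip of the red toggle, a flat paddle 22 mm wide (along the strip's y) and 12 mm thick. It pivots about an axis along the strip's y that lies 52 mm above the strip's underside, over the middle of the box; this point is 52 mm from that axis, at the end of the paddle.
- toggle (a joint): Red toggle angle in rad: about 0 = ON, leaning 0.5 rad from upright towards the strip's -x (the robot); 1.0 = fully OFF, leaning 0.5 rad towards the strip's +x. It is upright at 0.5. Stiff by friction (0.08 N m, about 2 to 3 N at the paddle) and stays where it is left; rigid stops at both ends.
- canister: Compact canister filter, heavy and fixed: grey body, black lid, 172 mm diameter, lid top 200 mm above the shelf. Two grey hose unions (28 mm across, up to 225 mm above the shelf) stand on the lid at canister x = 62 mm, y = -30 and +30 mm. Origin: centre of its underside; z up. Canister x is also the direction of the cap's grip bar while locked.
- port (a point): Centre of the mouth of the priming port, 224 mm above the shelf, on the canister axis: top of a black collar of 62 mm outside diameter that stands 24 mm above the lid. Axes as the canister's. The cap's stem is clear of the port once lifted 12 mm from the locked height.
- cap: Blue plastic push-and-turn cap, loose, 35 to 70 g: disc 62 mm in diameter, 12 mm thick, with an upright grip bar across its top, 44 mm long (cap x), 14 mm thick (cap y), 24 mm high. Origin: centre of the disc's underside, z up; disc top at 12 mm, bar top at 36 mm; a stem with two lugs reaches 21 mm below. Locked at the start: origin 9 mm above port, bar along canister x.
- cap_bar (a point): Middle of the cap's grip bar, 24 mm above the cap's origin. Axes as the cap's: x along the bar. Kept down, the cap turns anticlockwise (from above) to a rigid stop about 64 degrees (1.12 rad) from locked; from 52 degrees on to that stop it is free and lifts straight out.
- spring_plate (a joint): Spring under the cap, in m: 0 locked (start), positive = cap pressed down by that much, 0.009 at most (cap bottoms on the collar), -0.003 once the cap is free (it pops up 3 mm). Push needed: about 6 N at 0, 11 N at 0.007. The cap cannot turn until pressed at least 0.0065, and must be kept down for the first 35 degrees of the turn.
- jar: Bystander: white ceramic media jar, 72 mm diameter, 95 mm high, standing loose. Origin: centre of its underside.
- clip: Bystander: aluminium tube clip, loose, base 30 x 60 x 6 mm with two upright jaws, 32 mm high in all. Origin: centre of its underside.
- tub: Bystander: orange and yellow fish food tub, 64 mm diameter, 80 mm high, standing loose. Origin: centre of its underside.
Things that resemble listed ones, but are neither listed nor needed, are in the scene too. Of the things like the canister, leave any that is green or purple; of the rest the larger one is meant.

How it is judged:
By the outcome, as a careful person would: the job done as asked, in the order asked, and still so for the second after the job is handed in, while the arm keeps its last pose, push and grip.
It also fails if it takes over 54 s, if anything falls off the work surface, if the arm or the gripper's body presses on something with over 40 N, if the wrist force passes 120 N, or if a joint passes its speed limit or range.

## Robot

A 7-joint arm with a two-finger parallel gripper is mounted at the origin on the work surface. World frame = base frame: x ahead of the robot, y to its left, z up, the work surface at z = 0. Lengths are in m, angles in rad, forces in N, time in s.
With the tool pointing down it reaches from about 0.425 to 0.925 m from the base axis. Payload 6.8 kg.
Tool frame: the origin (TCP) lies at the very end of the fingers, on their centre line; the grasp point (between the pads) lies grasp_offset behind it (grasp_offset is the distance from the TCP to the grasp point, in m); z points along the fingers, y is the direction in which the jaws open and shut (so a half turn about z gives the same grasp; the last joint's range is limited). The gripper opens to 85 mm and grips with 20 to 120 N. Pads are 22 mm wide; open, the fingers measure 114 mm over their backs; the gripper's body (76 mm by 85 mm) begins 54 mm behind the grasp point. The pads swing forward as they close: fully open they stand 13 mm farther back than shut.
Start: joints at [-1.29, 0.477, 0.022, 1.555, -0.011, 1.109, -0.083], TCP at [0.256, 0.625, 0.231] pointing down, gripper open.
Joint ranges: [-2.96, 2.96], [-0.34, 2.1], [-1.41, 1.46], [0.24, 2.44], [-1.37, 4.51], [0.17, 1.92], [-2.96, 2.96]. Speed limits (rad/s): [2.39, 2.39, 3.14, 3.14, 3.14, 3.14, 3.14].

## Interface

Orientations are given as a unit quaternion [w, x, y, z].
In Python, from station import * gives the robot as it stands.
- The arm moves only by the shell command python3 -m handwheel 'ROWS' [FORCE]. ROWS is JSON, one flat list of numbers, 7 for each row, row after row: the shift along the world's x, y, z in cm, then the turn, a rotation vector about the world's x, y, z in degrees, then the opening, from 0 (shut) to 1 (fully open). In form: [tx, ty, tz, ax, ay, az, fingers, tx, ty, tz, ax, ay, az, fingers, ...]. A call has 1 to 8 rows; each row is the pose to reach, as a shift and turn from the pose measured when the call began; what a row does not reach only later rows make up. A row lasts 1/12 s, in which the tool goes at most 41.7 mm and 7.16 degrees, less where a joint would pass 70% of its speed; a pose out of reach is approached as far as the arm can. A call with a gripper value outside its range is refused whole. The fingers move at their own pace and stop on an object; FORCE is the grip in N (left out, the last holds). Time passes only in rows, so rows that repeat a pose let the fingers close. It gives the time, the measured TCP pose, the force and the opening at its end, in the units of the state.
- get_obs(): the state, without advancing time (a new reading comes with each control period).
- read_camera(name): name is "scene" or "top" or "wrist"; returns the picture (480x640x3 uint8, red, green, blue); there is no depth.
- camera_info(name): a dict with "fx", "fy", "cx", "cy" (pixels), "R" (3x3) and "t" (3): a world point X has camera coordinates R X + t; the wrist camera has in their place "mount" (4x4, takes a point from camera to tool coordinates, whose origin is the TCP and whose axes are the flange's). Camera axes: x right, y down, z forward; pixel columns grow to the right and rows downward; lengths in m; the calibration is good to about 2 mm. A picture is of the moment at which its call begins: read the wrist's pose just before it. camera_info takes no time and is no camera call.
- hand_in(): hands the job in, once; it reports no verdict.
The state is a dict: "t": time; "q": joint angles; "joint_vel": joint speeds; "joint_torque": joint torques, N m; "eef_pos": TCP position; "tool_rot": TCP orientation; "contact_force": force on the tool from outside, world axes, zero at the start; "torque": the same for the moment, N m; "gripper_width": opening from 0.0 (shut) to 1.0 (fully open).
Only numpy, scipy, OpenCV 4.12 (cv2) and the standard library are available. Lean on these libraries where they do the work, as an engineer would, in place of code of your own. Each camera call takes 0.05 s, during which the arm holds its last target. There are 200 camera calls.

## Working session

There is one attempt and no reset: what is moved stays moved. The work goes in short steps, Python scripts to look and compute and a shell command to move; the robot and the scene stay as the last step left them, time stands still between calls to the robot, and variables do not carry over. Pictures are saved under pics/ and viewed, on a budget of 10 in all, crops included, one or two more only if the job needs it, and the job is handed in when it is done.

```bash
mkdir -p pics; ls; python3 - <<'E'
from station import *
import cv2,numpy as np
np.set_printoptions(precision=4,suppress=True)
o=get_obs(); print(o)
for n in ("scene","top"):
    cv2.imwrite(f"pics/{n}0.png",read_camera(n)[:,:,::-1]); print(n,camera_info(n))
print(camera_info("wrist"))
import station; print([x for x in dir(station) if x[0]!='_'])
E
```

```text
pics
{'t': 0.0, 'q': array([-1.2901,  0.4778,  0.0223,  1.5565, -0.0115,  1.1093, -0.0831]), 'joint_vel': array([ 0.0016,  0.0019, -0.0008, -0.0015, -0.0007, -0.0018, -0.0015]), 'joint_torque': array([ -0.0003, -59.6459,   1.608 , -28.1194,   0.0126,   0.0097,
         0.    ]), 'eef_pos': array([0.2556, 0.6241, 0.2303]), 'tool_rot': array([-0.0001,  0.1931,  0.9812, -0.0009]), 'contact_force': array([0.0363, 1.0601, 0.348 ]), 'torque': array([-0.0032, -0.0006,  0.0099]), 'gripper_width': 1.001250902433347}
scene {'fx': 514.2279349614209, 'fy': 514.2279349614209, 'cx': 312.17448132322795, 'cy': 240.9666797177291, 'R': array([[ 0.9555,  0.2949,  0.0019],
       [ 0.2789, -0.9016, -0.3308],
       [-0.0958,  0.3166, -0.9437]]), 't': array([-0.4803, -0.1558,  1.4061])}
top {'fx': 475.17912744788566, 'fy': 475.17912744788566, 'cx': 308.95736602167244, 'cy': 239.45754370170792, 'R': array([[ 0.0047, -1.    ,  0.0039],
       [-0.9974, -0.0049, -0.0725],
       [ 0.0725, -0.0035, -0.9974]]), 't': array([-0.0772,  0.5587,  1.3768])}
{'fx': 357.1476116038564, 'fy': 357.1476116038564, 'cx': 315.5743106472496, 'cy': 237.63968941545778, 'mount': array([[ 0.    , -0.9487, -0.3163,  0.0822],
       [ 1.    , -0.0001,  0.0003, -0.0001],
       [-0.0003, -0.3163,  0.9487, -0.1423],
       [ 0.    ,  0.    ,  0.    ,  1.    ]])}
['PlanningError', 'camera_info', 'get_obs', 'grasp_offset', 'hand_in', 'read_camera']
```

View pics/scene0.png

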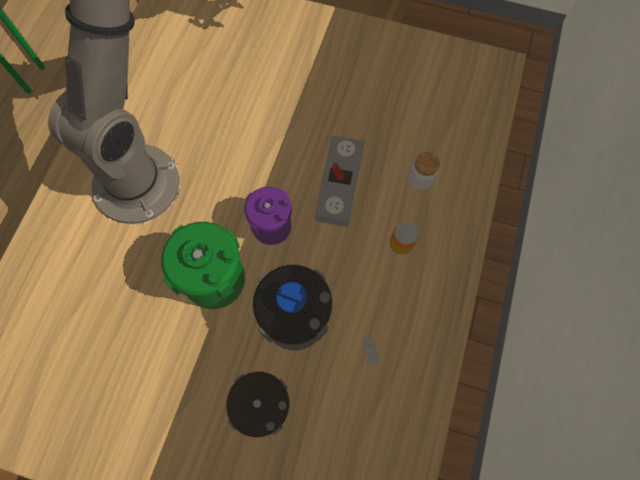

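View pics/top0.png

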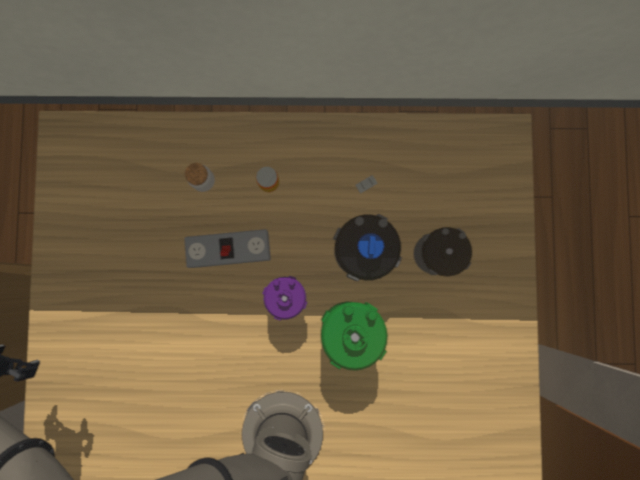

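The scene view shows the strip (sockets at 347,148 and 334,205) and the black canister with the blue cap (292,297). In the top view the sockets are at (197,251) and (256,245), and the cap at (371,246). I'll zoom in on these to refine them.

```bash
cat > h.py <<'E'
import numpy as np
from station import *
def ray(n,u,v):
    c=camera_info(n);R=np.array(c["R"]);t=np.array(c["t"])
    d=R.T@np.array([(u-c["cx"])/c["fx"],(v-c["cy"])/c["fy"],1]);return -R.T@t,d
def atz(n,u,v,z):
    o,d=ray(n,u,v);return o+d*(z-o[2])/d[2]
def proj(n,X):
    c=camera_info(n);p=np.array(c["R"])@X+c["t"];return np.array([c["fx"]*p[0]/p[2]+c["cx"],c["fy"]*p[1]/p[2]+c["cy"]])
E
python3 - <<'E'
import cv2,numpy as np
from h import *
np.set_printoptions(precision=4,suppress=True)
S=cv2.imread("pics/scene0.png");T=cv2.imread("pics/top0.png")
def crop(I,u,v,w,h,k): return cv2.resize(I[v:v+h,u:u+w],None,fx=k,fy=k,interpolation=cv2.INTER_CUBIC)
m=np.vstack([np.hstack([crop(T,180,210,100,75,4),crop(T,325,205,100,75,4)]),np.hstack([crop(S,290,130,100,75,4),crop(S,240,255,100,75,4)])])
cv2.imwrite("pics/m.png",m)
for n,I in(("top",T),("scene",S)):
    h=cv2.cvtColor(I,cv2.COLOR_BGR2HSV)
    b=cv2.inRange(h,(100,120,60),(125,255,255));r=cv2.inRange(h,(0,150,60),(6,255,255))|cv2.inRange(h,(174,150,60),(180,255,255))
    for k,M in(("blue",b),("red",r)):
        nn,l,st,ce=cv2.connectedComponentsWithStats(M)
        for i in range(1,nn):
            if st[i,4]>15: print(n,k,st[i],ce[i])
E
```

```text
top blue [357 234  27  25 507] [370.3945 245.9527]
top red [221 246   9  10  79] [224.9747 250.4051]
scene blue [276 282  31  31 745] [291.0403 296.8027]
scene red [332 164  12  16 118] [337.5424 171.8051]
```

View pics/m.png

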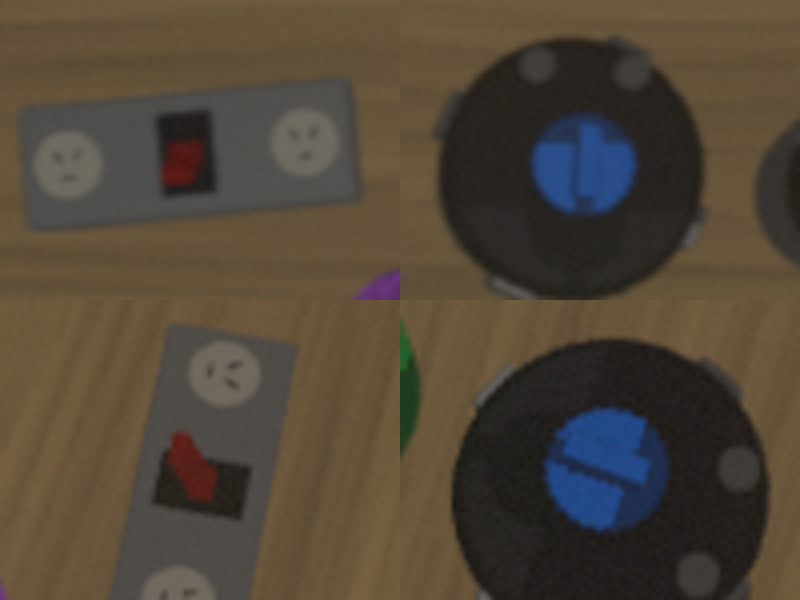

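```bash
python3 - <<'E'
from h import *
from scipy.optimize import least_squares as ls
np.set_printoptions(precision=4,suppress=True)
e=-0.375
print("grasp_offset",grasp_offset)
P={"sockL":(("top",197,251.25),("scene",346,148.2),.05),"sockR":(("top",256,245.75),("scene",334.5,205),.05),
"disc":(("top",371,246.2),("scene",291.5,297.4),.245),
"u1":(("top",359.25,221.25),("scene",325,297.2),.225),"u2":(("top",383,223),("scene",314.5,323.5),.225)}
W={}
for k,(a,b,z) in P.items():
    A=atz(a[0],a[1]+e,a[2]+e,z);B=atz(b[0],b[1]+e,b[2]+e,z);W[k]=(A+B)/2;print(k,A,B)
y=W["sockL"]-W["sockR"];m=(W["sockL"]+W["sockR"])/2;print("strip mid",m,"len",np.linalg.norm(y),"yaw",np.arctan2(-y[0],y[1]))
um=(W["u1"]+W["u2"])/2;uy=W["u1"]-W["u2"];print("sep",np.linalg.norm(uy),"yaw from u",np.arctan2(-uy[0],uy[1]),"yaw c->um",np.arctan2(*(um-W["disc"])[[1,0]]),np.linalg.norm((um-W["disc"])[:2]))
yaw=np.arctan2(-y[0],y[1]);X=np.array([np.cos(yaw),np.sin(yaw),0])
for a in(-.5,.5):
    tip=np.array([m[0],m[1],.052])+.052*(np.sin(a)*X+np.cos(a)*np.array([0,0,1]));print("tip",a,tip,proj("top",tip),proj("scene",tip))
E
```

```text
grasp_offset 0.0187
sockL [0.5224 0.2478 0.05  ] [0.5203 0.2485 0.05  ]
sockR [0.5391 0.0787 0.05  ] [0.5375 0.0795 0.05  ]
disc [ 0.5277 -0.2259  0.245 ] [ 0.5271 -0.227   0.245 ]
u1 [ 0.5917 -0.1993  0.225 ] [ 0.5916 -0.2017  0.225 ]
u2 [ 0.5876 -0.259   0.225 ] [ 0.5868 -0.2609  0.225 ]
strip mid [0.5298 0.1636 0.05  ] len 0.16989221444526872 yaw 0.09980006928391416
sep 0.05961726945321729 yaw from u -0.07460603559374596 yaw c->um -0.06101156805038682 0.06213664344701359
tip -0.5 [0.505  0.1612 0.0976] [223.8246 256.4772] [331.7087 165.7378]
tip 0.5 [0.5546 0.1661 0.0976] [222.3493 238.5968] [350.8899 169.2186]
```

Triangulation is consistent: strip at (0.530, 0.164) with yaw 0.10, canister at (0.527, -0.2265) with yaw about -0.07. I'll move to the robot side of the toggle, turning the jaws to about -84° and shutting the fingers.

```bash
python3 -m handwheel '[5,-12,0,0,0,-29,0, 8,-16,0,0,0,-29,0, 10,-20,0,0,0,-29,0, 10,-23.4,0,0,0,-29,0, 10,-23.4,0,0,0,-51,0, 10,-23.4,0,0,0,-51,0, 10,-23.4,0,0,0,-51,0, 10,-23.4,0,0,0,-51,0]' 20; python3 -m handwheel '[10,-23.4,0,0,0,-51,0, 10,-23.4,0,0,0,-51,0,10,-23.4,0,0,0,-51,0,10,-23.4,0,0,0,-51,0,10,-23.4,0,0,0,-51,0,10,-23.4,0,0,0,-51,0,10,-23.4,0,0,0,-51,0,10,-23.4,0,0,0,-51,0]'
```

```text
t: 0.77
eef_pos: [0.3572, 0.3865, 0.2304]
tool_rot: [-0.0, 0.601, 0.799, -0.001]
contact_force: [0.1, 0.3, 0.5]
gripper_width: 0.004
t: 1.43
eef_pos: [0.4585, 0.1504, 0.2305]
tool_rot: [-0.0, 0.888, 0.46, -0.001]
contact_force: [-0.1, 0.9, -0.3]
gripper_width: -0.002
```

```bash
python3 -m handwheel '[-0.3,0.6,0,0,0,-49,0,-0.3,0.6,0,0,0,-49,0,-0.3,0.6,0,0,0,-49,0,-0.3,0.6,-3,0,0,-49,0,-0.3,0.6,-6,0,0,-49,0,-0.3,0.6,-9,0,0,-49,0,-0.3,0.6,-12,0,0,-49,0,-0.3,0.6,-12,0,0,-49,0]'; python3 - <<'E'
from station import *
import cv2
cv2.imwrite("pics/w1.png",read_camera("wrist")[:,:,::-1])
E
```

```text
t: 2.1
eef_pos: [0.4515, 0.1579, 0.1057]
tool_rot: [0.002, 0.999, 0.052, -0.005]
contact_force: [-1.2, 1.3, 1.2]
gripper_width: -0.002
```

View pics/w1.png

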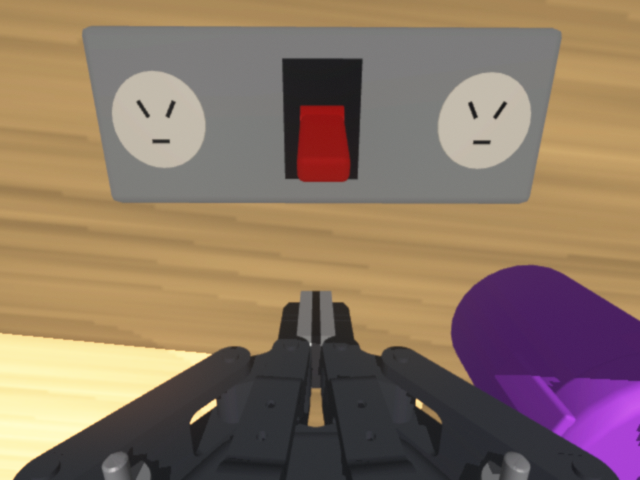

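The wrist view shows the toggle paddle at (323,145), straight ahead of the fingers at (316,300), with the purple lookalike clear to the right. I'll descend and push.

```bash
python3 -m handwheel '[0,0,-2.9,0,0,0,0, 0.5,0,-2.9,0,0,0,0, 1.5,0.1,-2.9,0,0,0,0, 2.5,0.2,-2.9,0,0,0,0, 3.5,0.3,-2.9,0,0,0,0, 4.3,0.4,-2.9,0,0,0,0, 5.1,0.4,-2.9,0,0,0,0, 5.7,0.5,-2.9,0,0,0,0]'; python3 -m handwheel '[0.4,0,0,0,0,0,0, 0.8,0.1,0,0,0,0,0, 1.2,0.1,0,0,0,0,0, 1.5,0.1,0,0,0,0,0,1.5,0.1,0,0,0,0,0]'
```

```text
t: 2.82
eef_pos: [0.5111, 0.1626, 0.0798]
tool_rot: [0.001, 0.999, 0.054, -0.003]
contact_force: [-1.8, -0.3, 0.9]
gripper_width: 0.001
t: 3.23
eef_pos: [0.5263, 0.1638, 0.0796]
tool_rot: [0.001, 0.999, 0.054, -0.003]
contact_force: [-0.7, 0.8, 0.6]
gripper_width: -0.007
```

```bash
python3 -m handwheel '[0.3,0,0,0,0,0,0, 0.5,0,0,0,0,0,0,0.5,0,0,0,0,0,0]'; python3 -m handwheel '[0.3,0,0,0,0,0,0, 0.5,0,0,0,0,0,0,0.5,0,0,0,0,0,0]';
```

```text
t: 3.48
eef_pos: [0.5295, 0.1639, 0.0791]
tool_rot: [0.001, 0.998, 0.055, -0.006]
contact_force: [-7.1, 0.5, 3.7]
gripper_width: -0.0
t: 3.73
eef_pos: [0.5298, 0.1639, 0.0788]
tool_rot: [0.001, 0.998, 0.055, -0.011]
contact_force: [-17.5, 0.8, 17.6]
gripper_width: 0.003
```

The force rose to about 17 N, so the toggle is at its stop. I'll retreat, rise and check it from the cameras.

```bash
python3 -m handwheel '[-2,-0.2,0,0,0,0,0, -5,-0.5,0,0,0,0,0, -6,-0.6,4,0,0,0,0, -6,-0.6,8,0,0,0,0, -6,-4,12,0,0,0,0, -4,-8,16,0,0,0,0, -2,-12,20,0,0,0,0.6, 0,-16,24,0,0,0,0.6]' 20; python3 -m handwheel '[0,-4,1,0,0,-3,0.6, 0,-8,1,0,0,-8,0.6, 0,-12,1,0,0,-10,0.6, 0,-16,1,0,0,-10,0.6, 0,-20,1,0,0,-10,0.6, 0,-22,1,0,0,-10,0.6, 0,-22.5,1,0,0,-10,0.6, 0,-22.5,1,0,0,-10,0.6]'; python3 - <<'E'
from h import *
import cv2
np.set_printoptions(precision=4,suppress=True)
o=get_obs();print(o["eef_pos"],o["tool_rot"])
T=read_camera("top")[:,:,::-1];S=read_camera("scene")[:,:,::-1];W=read_camera("wrist")[:,:,::-1]
f=lambda I,u,v:cv2.resize(I[v:v+75,u:u+100],None,fx=4,fy=4,interpolation=cv2.INTER_CUBIC)
cv2.imwrite("pics/m2.png",np.vstack([np.hstack([f(T,180,210),f(S,290,130)]),np.hstack([cv2.resize(W,(400,300)),cv2.resize(np.ascontiguousarray(W[60:360,120:520]),(400,300))])]))
cv2.imwrite("pics/w2.png",W)
E
```

```text
t: 4.4
eef_pos: [0.5094, 0.0459, 0.2774]
tool_rot: [0.0, 0.998, 0.055, -0.009]
contact_force: [0.6, -0.3, -1.0]
gripper_width: 0.276
t: 5.07
eef_pos: [0.5093, -0.1816, 0.2877]
tool_rot: [0.0, 0.999, -0.034, -0.009]
contact_force: [-0.5, 0.0, 0.8]
gripper_width: 0.596
[ 0.5093 -0.1816  0.2877] [ 0.0001  0.9994 -0.0345 -0.0085]
```

View pics/m2.png

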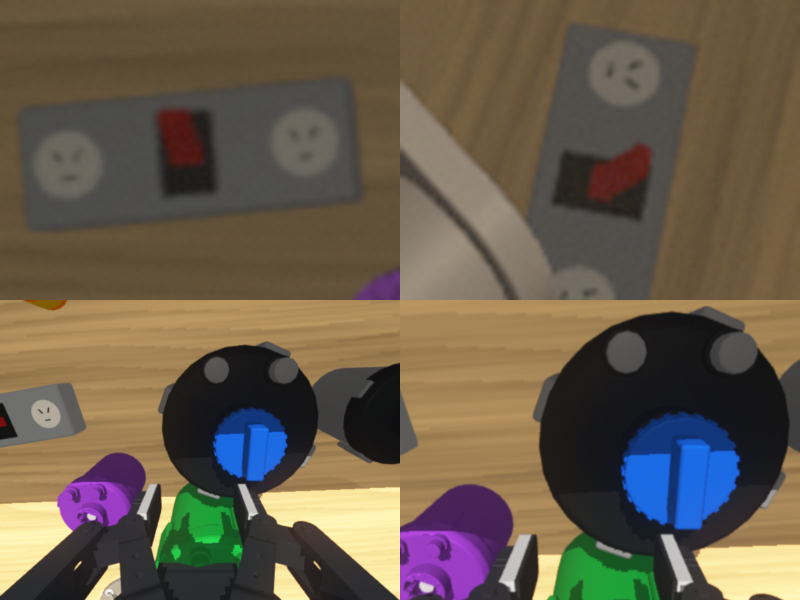

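The toggle tip now lies at the far side, at (175,112) in the top crop; the predicted OFF position is (169,114). In the wrist view the cap bar top is about (394–428, 200–288) in full-frame pixels. I'll check this against the estimated cap pose.

```bash
cat >> h.py <<'E'
from scipy.spatial.transform import Rotation as Ro
def wproj(X,p,q):
    c=camera_info("wrist");M=np.array(c["mount"]);R=Ro.from_quat(np.r_[q[1:],q[0]]).as_matrix()
    x=M[:3,:3].T@(R.T@(np.asarray(X)-p)-M[:3,3]);return np.array([c["fx"]*x[0]/x[2]+c["cx"],c["fy"]*x[1]/x[2]+c["cy"]])
E
python3 - <<'E'
from h import *
import cv2
o=get_obs();p,q=o["eef_pos"],o["tool_rot"];I=cv2.imread("pics/w2.png")
c=np.array([.5274,-.2265]);yaw=-.07
X=np.array([np.cos(yaw),np.sin(yaw)]);Y=np.array([-X[1],X[0]])
P=[wproj(np.r_[c+a*.022*X+b*.007*Y,.269],p,q) for a,b in((1,1),(1,-1),(-1,-1),(-1,1))]
D=[wproj(np.r_[c+.031*np.array([np.cos(t),np.sin(t)]),.245],p,q) for t in np.linspace(0,6.28,60)]
K=4;u,v=330,150
Z=cv2.resize(I[v:v+150,u:u+190],None,fx=K,fy=K,interpolation=cv2.INTER_CUBIC)
for Q,col in((P,(0,255,255)),(D,(0,0,255))):
    cv2.polylines(Z,[np.int32((np.array(Q)-[u,v]+.375)*K)],True,col,1)
cv2.imwrite("pics/z2.png",Z)
E
```

```text
(no output)
```

View pics/z2.png

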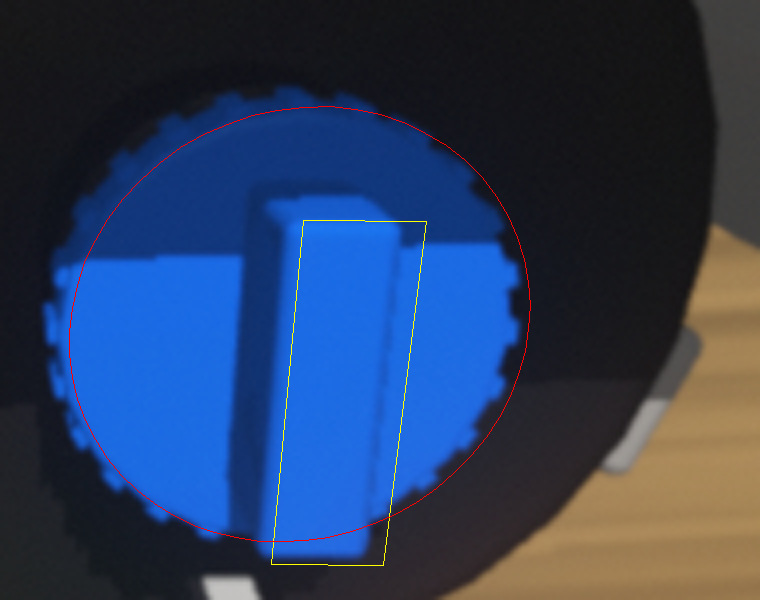

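The overlay matches to about 2–2.5 mm, with yaw good. I'll use the compromise centre (0.528, -0.2252). Next: move over it, descend and close.

```bash
python3 -m handwheel '[1,-2.4,0,0,-1,0,0.6, 1.9,-4.4,0,0,-1,0,0.6, 1.9,-4.4,0,0,-1,0,0.6, 1.9,-4.4,-1.5,0,-1,0,0.6, 1.9,-4.4,-3,0,-1,0,0.6, 1.9,-4.4,-3.9,0,-1,0,0.6, 1.9,-4.4,-3.9,0,-1,0,0.6, 1.9,-4.4,-3.9,0,-1,0,0.6]' 60; python3 -m handwheel '[0,0,0,0,0,0,0.3,0,0,0,0,0,0,0.3,0,0,0,0,0,0,0.2,0,0,0,0,0,0,0.1,0,0,0,0,0,0,0,0,0,0,0,0,0,0,0,0,0,0,0,0,0]'
```

```text
t: 5.88
eef_pos: [0.529, -0.2204, 0.2481]
tool_rot: [-0.001, 1.0, -0.03, -0.001]
contact_force: [0.7, 0.1, 0.7]
gripper_width: 0.602
t: 6.47
eef_pos: [0.5295, -0.2221, 0.2493]
tool_rot: [-0.0, 1.0, -0.031, 0.0]
contact_force: [-0.5, -4.6, 6.7]
gripper_width: 0.146
```

```bash
python3 -m handwheel '[0,-0.2,0,0,0,0,0,0,-0.2,-0.3,0,0,0,0,0,-0.2,-0.6,0,0,0,0,0,-0.2,-0.9,0,0,0,0,0,-0.2,-0.9,0,0,0,0,0,-0.2,-0.9,0,0,0,0]' 60
```

```text
t: 6.97
eef_pos: [0.53, -0.2244, 0.2415]
tool_rot: [-0.0, 1.0, -0.031, 0.001]
contact_force: [-0.7, -1.6, 11.6]
gripper_width: 0.144
```

```bash
python3 -m handwheel '[0,0,-0.25,0,0,0,0,0,0,-0.25,0,0,5,0,0,0,-0.25,0,0,10,0,0,0,-0.25,0,0,15,0,0,0,-0.25,0,0,20,0,0,0,-0.25,0,0,25,0,0,0,-0.25,0,0,30,0,0,0,-0.25,0,0,30,0]'; python3 -c "
from station import *;print(get_obs()['torque'])"
```

```text
t: 7.63
eef_pos: [0.5314, -0.225, 0.2412]
tool_rot: [-0.0, 0.973, 0.231, 0.003]
contact_force: [-0.5, -1.1, 14.1]
gripper_width: 0.146
[-0.24076757  0.39303353  0.06100687]
```

```bash
python3 -m handwheel '[-0.1,0,-0.25,0,0,5,0,-0.1,0,-0.25,0,0,10,0,-0.1,0,-0.25,0,0,15,0,-0.1,0,-0.25,0,0,20,0,-0.1,0,-0.25,0,0,25,0,-0.1,0,-0.25,0,0,29,0,-0.1,0,-0.25,0,0,29,0,-0.1,0,-0.25,0,0,29,0]'; python3 - <<'E'
from h import *
import cv2
o=get_obs();print(o['torque'],o['tool_rot'])
cv2.imwrite("pics/w3.png",read_camera("wrist")[:,:,::-1])
E
```

```text
t: 8.3
eef_pos: [0.5302, -0.2249, 0.241]
tool_rot: [-0.002, 0.884, 0.467, 0.003]
contact_force: [-7.0, 2.8, 19.5]
gripper_width: 0.147
[ 0.47830332  1.91350817 -0.10273881] [-0.001744    0.88430613  0.46689182  0.00341419]
```

View pics/w3.png

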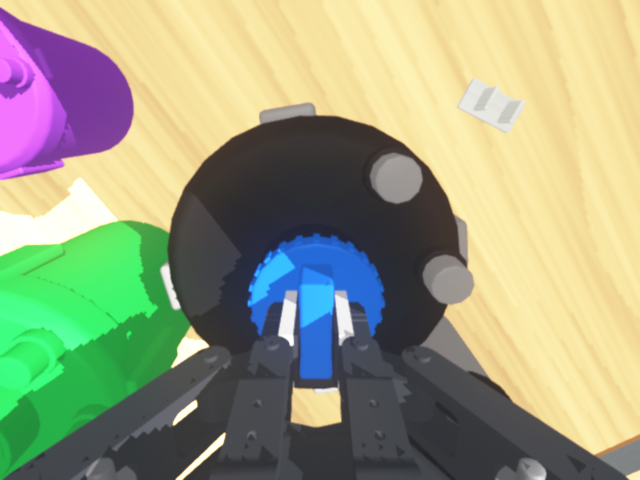

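The wrist view shows the bar (315,320) held squarely in the jaws and turned about 59°, with the unions clear. I'll lift straight up, gently at first.

```bash
python3 -m handwheel '[0.1,0,0.3,0,0,0,0,0.1,0,0.8,0,0,0,0,0.1,0,1.4,0,0,0,0,0.1,0,2,0,0,0,0,0.1,0,2.5,0,0,0,0,0.1,0,3,0,0,0,0]'; python3 -m handwheel '[0,0,1.5,0,0,0,0,0,0,3,0,0,0,0,0,0,4.5,0,0,0,0,0,0,6,0,0,0,0,0,0,6.9,0,0,0,0,0,0,6.9,0,0,0,0,0,0,6.9,0,0,0,0,0,0,6.9,0,0,0,0]'; python3 - <<'E'
from h import *
import cv2
o=get_obs();print(o['torque'],o['tool_rot'],o['eef_pos'])
W=read_camera("wrist")[:,:,::-1];S=read_camera("scene")[:,:,::-1];T=read_camera("top")[:,:,::-1]
cv2.imwrite("pics/w4.png",W);cv2.imwrite("pics/s4.png",S);cv2.imwrite("pics/t4.png",T)
cv2.imwrite("pics/m4.png",np.vstack([np.hstack([cv2.resize(W,(400,300)),cv2.resize(np.ascontiguousarray(S[220:370,200:400]),(400,300))]),np.hstack([cv2.resize(T,(400,300)),cv2.resize(S,(400,300))])]))
E
```

```text
t: 8.85
eef_pos: [0.5316, -0.2242, 0.2713]
tool_rot: [-0.002, 0.884, 0.467, 0.004]
contact_force: [0.8, 0.8, -2.0]
gripper_width: 0.149
t: 9.52
eef_pos: [0.5313, -0.2238, 0.3393]
tool_rot: [-0.002, 0.884, 0.467, 0.003]
contact_force: [0.1, 0.2, -1.2]
gripper_width: 0.145
[-0.03330781 -0.02452968 -0.01570019] [-0.0023267   0.88408463  0.46731019  0.00318279] [ 0.53133336 -0.22383777  0.33932964]
```

View pics/m4.png

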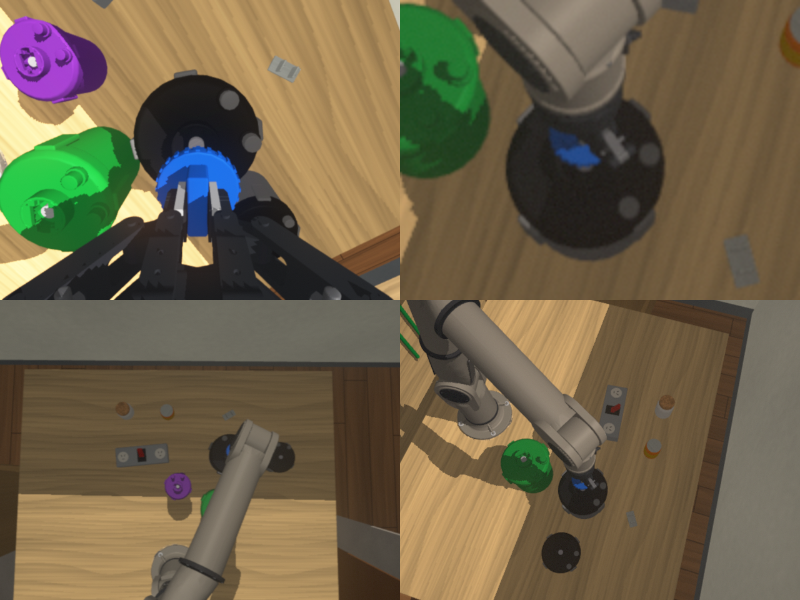

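```bash
python3 -m handwheel '[-0.1,0,0.1,0,0,0,0,-0.1,0,0.1,0,0,0,0,-0.1,0,0.1,0,0,0,0,-0.1,0,0.1,0,0,0,0,-0.1,0,0.1,0,0,0,0,-0.1,0,0.1,0,0,0,0,-0.1,0,0.1,0,0,0,0,-0.1,0,0.1,0,0,0,0]'; python3 - <<'E'
from station import *
print(abs(get_obs()['joint_vel']).max()); print(hand_in())
E
```

```text
t: 10.33
eef_pos: [0.5303, -0.224, 0.3403]
tool_rot: [-0.002, 0.884, 0.467, 0.003]
contact_force: [0.2, -0.2, -0.8]
gripper_width: 0.148
0.0008751422765754197
the job is handed in; nothing more can be done
None
```

The pump toggle is off and the blue cap is out of its port. I handed the job in at about 10.4 s with the cap still gripped; `hand_in` reports no verdict.

- **Toggle:** I pushed it away from the robot with closed fingers until it met its stop (about 17 N). In the camera views its tip sits where full OFF is predicted.
- **Cap:** I gripped the bar at 60 N, pressed down about 8 mm against the spring and turned it about 59° anticlockwise. It then lifted out freely.
- **Final hold:** the cap is about 10 cm above the port, the tool is level within about 0.5°, and the arm was still. The gripper width held at 0.148 and the outside force was about 1 N, close to the cap's weight.
- **Bystanders:** the jar, clip and tub look unmoved in the last scene and top views.

**Disagreement:** the wrist camera and the fixed cameras differed by 2–2.5 mm on where the cap is. I used a compromise and adjusted by the forces felt, so the cap may sit 1–2 mm off the port axis.

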